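# Hold the bulldog clip open over the price card

## Task

Squeeze the steel bulldog clip open where it bites the rim of the donut tray, lift it off, and bring it down over the middle of the top edge of the taller price card, one jaw about a centimetre down each side. Finish there still holding the clip in the gripper, squeezed wide open and touching neither face of the card, so that I can slip today's special in before it bites. Do not shift or tip the two card stands or disturb the donuts.

Things in the scene. Friction and masses are not known exactly. Their poses are not given: they have to be found in the camera images.
- clip: Plain steel bulldog clip, 75 g, biting the tray rim, jaws down, two finger levers up in a V. Origin: middle of the hinge pin, at the start 42 mm above the table, 14 mm above the rim. x: along the pin; y: across the jaws; z: up, away from the lips. This body is the half on its +y side: squeezed, its z leans by half of joint clip_jaw. A coil 11 mm thick on the pin limits how deep an edge goes in.
- clip_jaw (a joint): angle between the clip's two halves, rad: 0 as it bites the rim, 0.4 = 14 mm clear between the lips, 0.84 = open to its stop (24 mm clear). The spring always pulls it shut (to -0.13): squeezing the rolls together takes about 5 N to start, 12 N wide open.
- clip_grip_a (a point): centre of the roll ending the clip's +y lever: 7 mm thick, 30 mm long along x. Biting the rim: 32 mm above the pin, 21 mm out from it (49 mm over both rolls). Wide open (26 mm over both) the rolls are 37 mm above the pin. To open, squeeze both rolls together along y from above, between the finger pads, tips at least 13 mm above the pin.
- clip_grip_b (a point): the same on the clip's -y lever
- clip_lip_a (a point): centre of the rounded lip (bead 5 mm thick, 60 mm long along x) of the clip's +y jaw. Biting the rim: 26 mm below the pin, 4 mm out from it, 12 mm below the rim's top; wide open: 23 mm below the pin, 13 mm out.
- clip_lip_b (a point): the same on the clip's -y jaw
- tray: yellow-green display tray holding three donuts, 340 mm (x) by 250 mm (y), fixed. Origin: the middle of its underside, on the table. Upright rim 28 mm high, 3.5 mm thick, all round; the clip bites the long rim on its -y side (centre line at y = -123 mm), pin parallel to that rim.
- tall_card: the taller price card: upright white rigid card 90 mm wide (y), 3 mm thick (x), its top edge 150 mm above the table, in a loose wooden foot 70 (x) by 110 (y) by 22 mm, 0.6 kg in all, easily tipped. Origin: the middle of the foot's underside. The card's faces look along its +x and -x.
- tall_card_top (a point): middle of the taller card's top edge; axes as body tall_card (x through the card, y along the edge, z up)
- low_card: the lower, wider price card, 130 mm wide, top edge 90 mm above the table, in a loose wooden foot 70 (x) by 140 (y) by 22 mm; leave it alone. Origin: the middle of the foot's underside; faces along x.
- donut0: donut on the tray, 85 mm across, 34 mm high; leave it alone. Origin: the middle of its underside.
- donut1: another such donut
- donut2: another such donut
There are look-alikes about, which are no part of the job. What is meant by the clip is not purple, and is the larger of those in its own colour.

How it is judged:
By the outcome, as a careful person would: the job done as asked, in the order asked, and still so for the second after the job is handed in, while the arm keeps its last pose, push and grip.
It also fails if it takes over 45 s, if anything falls off the work surface, if the arm or the gripper's body presses on something with over 40 N, if the wrist force passes 120 N, or if a joint passes its speed limit or range.

## Robot

A 7-joint arm with a two-finger parallel gripper is mounted at the origin on the work surface. World frame = base frame: x ahead of the robot, y to its left, z up, the work surface at z = 0. Lengths are in m, angles in rad, forces in N, time in s.
With the tool pointing down it reaches from about 0.425 to 0.95 m from the base axis. Payload 4.7 kg.
Tool frame: the origin (TCP) lies on the centre line of the jaws, within the pads' length; the fingertips stand 11 mm ahead of it and the grasp point (between the pads) lies 8 mm behind it; z points along the fingers, y is the direction in which the jaws open and shut (so a half turn about z gives the same grasp; the last joint's range is limited). The gripper opens to 85 mm and grips with 20 to 120 N. Pads are 22 mm wide; open, the fingers measure 114 mm over their backs; the gripper's body (76 mm by 85 mm) begins 54 mm behind the grasp point. The pads swing forward as they close: fully open they stand 13 mm farther back than shut.
Start: joints at [-1.139, 0.469, -0.049, 1.532, 0.024, 1.141, -0.082], TCP at [0.3, 0.605, 0.242] pointing down, gripper open.
Joint ranges: [-2.59, 2.59], [-0.33, 1.99], [-1.39, 1.29], [0.1, 2.45], [-1.04, 4.18], [0.21, 1.99], [-2.66, 2.66]. Speed limits (rad/s): [2.57, 2.57, 3.14, 3.14, 3.14, 3.14, 3.14].

## Interface

Orientations are given as a rotation vector (axis times angle).
In Python, from bench import robot gives the robot as it stands.
- The arm moves only by the tool arm_command, never from a script. Its argument "steps" is a list of rows, each an object of numbers: "dx", "dy", "dz": the shift along the tool's x, y, z in cm; "rx", "ry", "rz": the turn, a rotation vector about the tool's x, y, z in rad; "fingers": the opening, from 0 (shut) to 1 (fully open). In form: [{"dx": .., "dy": .., "dz": .., "rx": .., "ry": .., "rz": .., "fingers": ..}, ...]. A call has 1 to 20 rows; each row shifts and turns the commanded pose from where the row before left it, along the tool's axes as they then stand; what a row does not reach is not made up. A row lasts 1/10 s, in which the tool goes at most 50 mm and 8.59 degrees, less where a joint would pass 70% of its speed; a pose out of reach is approached as far as the arm can. A call with a gripper value outside its range is refused whole. The fingers move at their own pace and stop on an object; "squeeze" is the grip in N (left out, the last holds). Time passes only in rows, so rows that do not move let the fingers close. It gives the time, the measured TCP pose, the force and the opening at its end, in the units of the state.
- robot.get_state(): the state, without advancing time (a new reading comes with each control period).
- robot.capture(name): name is "side" or "top" or "wrist"; returns the picture (480x640x3 uint8, blue, green, red); there is no depth.
- robot.calibration(name): a dict with "fx", "fy", "cx", "cy" (pixels), "k1" (the pictures are not rectified: a ray, as slopes to the right and down, at radius r is drawn at 1 + k1 r^2 times it, then the intrinsics apply), "world_from_camera" (4x4, takes a point from camera to world coordinates); the wrist camera has in their place "tool_from_camera" (4x4, takes a point from camera to tool coordinates, whose origin is the TCP and whose axes are the flange's). Camera axes: x right, y down, z forward; pixel columns grow to the right and rows downward; lengths in m; the calibration is good to about 2 mm. A picture is of the moment at which its call begins: read the wrist's pose just before it. calibration takes no time and is no camera call.
- robot.hand_in(): hands the job in, once; it reports no verdict.
The state is a dict: "time_s": time; "qpos": joint angles; "qvel": joint speeds; "joint_efforts": joint torques, N m; "position": TCP position; "tool_rot": TCP orientation; "contact_force": force on the tool from outside, world axes, zero at the start; "torque": the same for the moment, N m; "width": finger opening in m.
Only numpy, scipy, OpenCV 4.12 (cv2) and the standard library are available. Lean on these libraries where they do the work, as an engineer would, in place of code of your own. Each camera call takes 0.05 s, during which the arm holds its last target.

## Working session

There is one attempt and no reset: what is moved stays moved. The work goes in short steps, Python scripts to look and compute and a tool call to move; the robot and the scene stay as the last step left them, time stands still between calls to the robot, and variables do not carry over. Pictures are saved under pics/ and viewed, and the job is handed in when it is done.

Besides the shell and the picture viewer there is one more tool, called after ">>>" by a JSON object that holds its "method" and its "body", one argument or row to a line. arm_command: Moves the arm, as the interface text tells. Its arguments: {"type":"object","properties":{"steps":{"type":"array"},"squeeze":{"type":"number"}},"required":["steps"]}

```bash
mkdir -p pics; ls; python3 - <<'E'
from bench import robot
import cv2,json
for n in ("side","top","wrist"):
    cv2.imwrite(f"pics/{n}0.png",robot.capture(n))
    c=robot.calibration(n); print(n,c)
print(robot.get_state())
E
```

```text
pics
side {'fx': 530.8399388920294, 'fy': 530.8399388920294, 'cx': 328.03442996654286, 'cy': 243.9697419343641, 'k1': -0.10017989990363835, 'world_from_camera': array([[ 0.98296262, -0.09891195,  0.15492227,  0.45226524],
       [-0.18276816, -0.61540304,  0.76673001, -0.76603156],
       [ 0.01950088, -0.78198179, -0.62299614,  0.74910969],
       [ 0.        ,  0.        ,  0.        ,  1.        ]])}
top {'fx': 576.1434100866361, 'fy': 576.1434100866361, 'cx': 315.43732998221486, 'cy': 239.46880637160427, 'k1': -0.06459800859062617, 'world_from_camera': array([[ 0.01559661, -0.98976209,  0.14187228,  0.45465187],
       [-0.99986659, -0.01612718, -0.00259068,  0.03159722],
       [ 0.00485215, -0.14181295, -0.98988158,  1.16267219],
       [ 0.        ,  0.        ,  0.        ,  1.        ]])}
wrist {'fx': 383.83885620457625, 'fy': 383.83885620457625, 'cx': 323.2703441197026, 'cy': 233.61462433596063, 'k1': -0.08467709649170573, 'tool_from_camera': array([[ 1.58527079e-04, -9.61929339e-01, -2.73298229e-01,
         6.88267154e-02],
       [ 9.99999633e-01,  3.82732457e-04, -7.670
[... 216 characters left out ...]
s': 0.15, 'qpos': array([-1.13891238,  0.46925918, -0.04857724,  1.53342327,  0.0241106 ,
        1.14099844, -0.08229227]), 'qvel': array([-4.50110715e-04, -2.93919499e-03,  2.56601056e-04, -2.95861487e-03,
        5.60294614e-05,  7.00235674e-04, -6.12983288e-04]), 'joint_efforts': array([ 1.09094955e-03, -5.10766482e+01, -4.64805379e-02, -2.37979746e+01,
        1.07240051e-02,  5.43542803e-03, -4.28249564e-06]), 'position': array([0.29994286, 0.60421638, 0.24149882]), 'tool_rot': array([-7.17313692e-01, -3.05831707e+00,  2.31863996e-03]), 'contact_force': array([ 1.32746554, -0.81359457, -0.5276874 ]), 'torque': array([-0.00194038,  0.00376996, -0.05041186]), 'width': 0.0851975971683461}
```

View pics/side0.png

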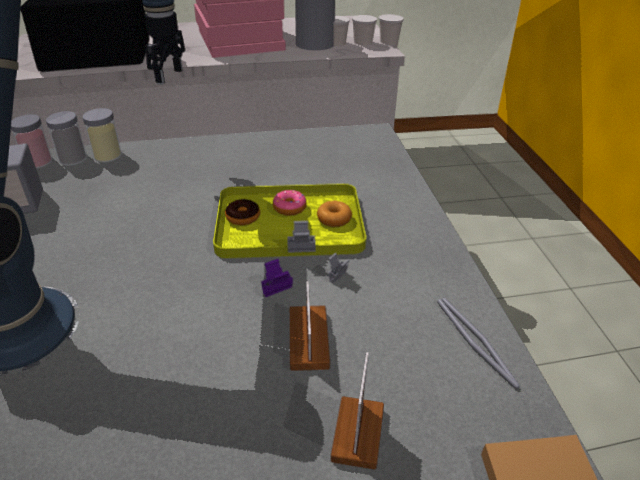

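View pics/top0.png

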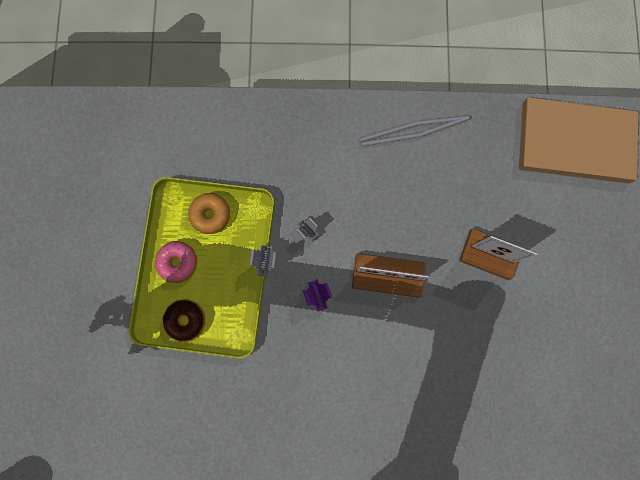

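View pics/wrist0.png

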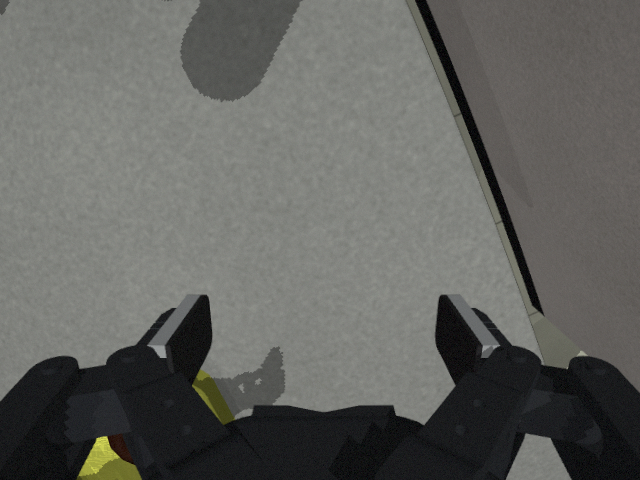

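```bash
cat > h.py <<'E'
import numpy as np,cv2
from scipy.spatial.transform import Rotation as R
from bench import robot
def ray(name,uv,cal=None,T=None):
    c=cal or robot.calibration(name)
    K=np.array([[c['fx'],0,c['cx']],[0,c['fy'],c['cy']],[0,0,1]])
    p=cv2.undistortPoints(np.array([[uv]],float),K,np.array([c['k1'],0,0,0,0]))[0,0]
    # k1 model: drawn = (1+k1 r^2)*ray, same as OpenCV
    M=c['world_from_camera'] if T is None else T@c['tool_from_camera']
    d=M[:3,:3]@np.array([p[0],p[1],1]); return M[:3,3],d
def plane(name,uv,z,T=None):
    o,d=ray(name,uv,T=T); return o+d*(z-o[2])/d[2]
def tri(rs):
    A=np.zeros((3,3));b=np.zeros(3)
    for o,d in rs:
        d=d/np.linalg.norm(d);P=np.eye(3)-np.outer(d,d);A+=P;b+=P@o
    x=np.linalg.solve(A,b)
    return x,[np.linalg.norm(np.cross(x-o,d/np.linalg.norm(d))) for o,d in rs]
def Ttool(s):
    T=np.eye(4);T[:3,:3]=R.from_rotvec(s['tool_rot']).as_matrix();T[:3,3]=s['position'];return T
def proj(name,X,T=None):
    c=robot.calibration(name)
    M=c['world_from_camera'] if T is None else T@c['tool_from_camera']
    p=np.linalg.inv(M)@np.append(X,1);x,y=p[0]/p[2],p[1]/p[2];k=1+c['k1']*(x*x+y*y)
    return np.array([c['fx']*x*k+c['cx'],c['fy']*y*k+c['cy']])
E
python3 - <<'E'
from h import *
t=cv2.imread('pics/top0.png');s=cv2.imread('pics/side0.png')
def crop(im,x0,y0,w,h,f,n): cv2.imwrite(n,cv2.resize(im[y0:y0+h,x0:x0+w],None,fx=f,fy=f,interpolation=cv2.INTER_CUBIC))
crop(t,230,200,130,100,6,'pics/tc.png');crop(t,440,200,130,100,6,'pics/tk.png')
crop(s,260,200,130,100,6,'pics/sc.png');crop(s,320,340,100,140,4,'pics/sk.png')
# tray
hsv=cv2.cvtColor(t,cv2.COLOR_BGR2HSV)
m=cv2.inRange(hsv,(25,150,60),(35,255,255))
m=cv2.morphologyEx(m,cv2.MORPH_CLOSE,np.ones((9,9)))
c=max(cv2.findContours(m,0,1)[0],key=cv2.contourArea)
P=np.array([plane('top',p,0.028)[:2] for p in c[:,0].astype(float)])
r=cv2.minAreaRect(P.astype(np.float32)*1000);print(r);print(cv2.boxPoints(r))
E
```

```text
((562.0306396484375, 251.85198974609375), (251.7055206298828, 338.8831787109375), 83.95242309570312)
[[380.27292  144.55101 ]
 [717.27014  108.848236]
 [743.7883   359.15295 ]
 [406.79114  394.85574 ]]
```

View pics/tc.png

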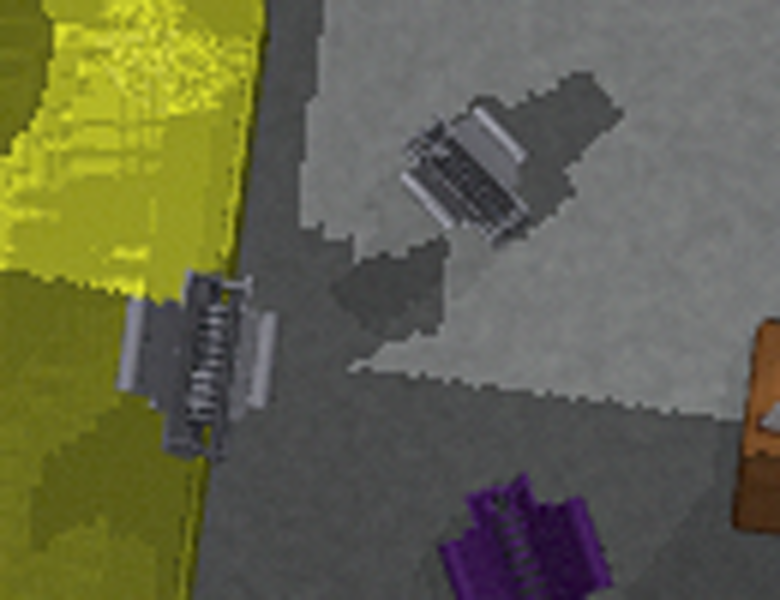

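View pics/tk.png

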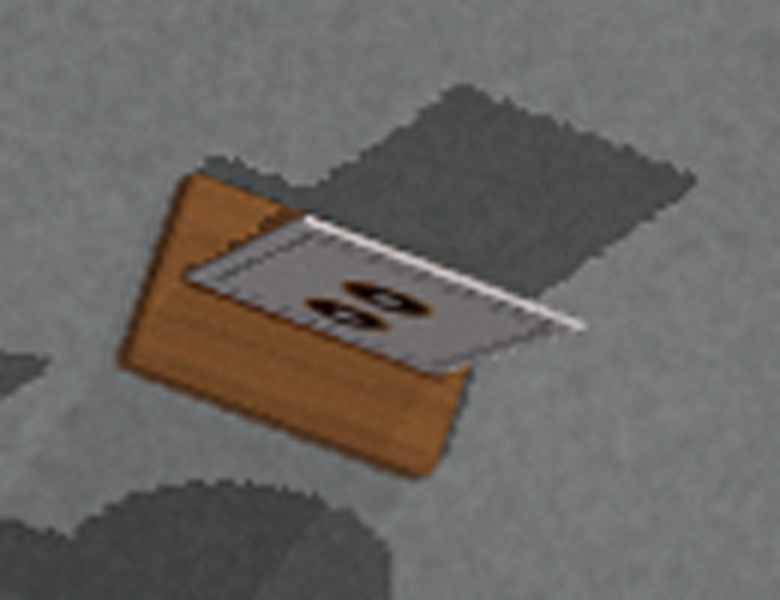

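View pics/sc.png

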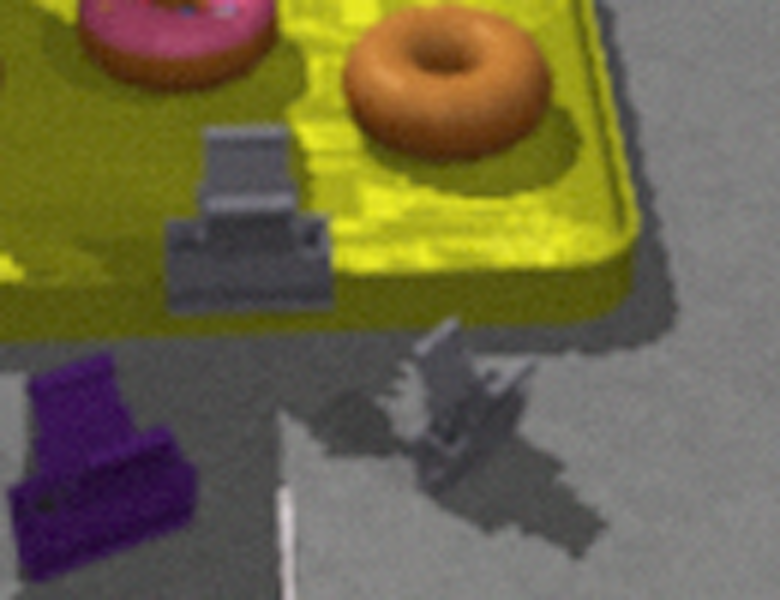

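View pics/sk.png

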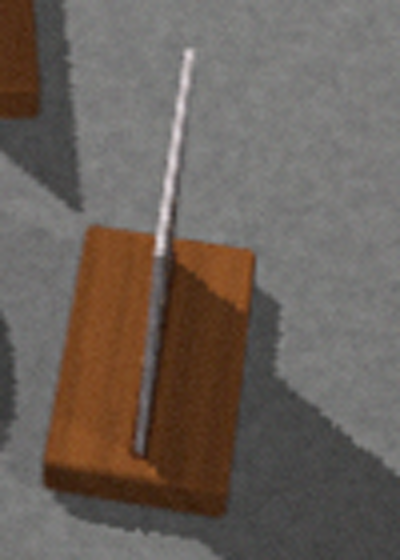

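```bash
python3 - <<'E'
from h import *
f=lambda x,y,z,ox,oy,k=6: plane('top',(ox+x/k-0.42,oy+y/k-0.42),z)
a=f(131,345,.0745,230,200);b=f(262,360,.0745,230,200);print('rolls',a,b,(a+b)/2,np.linalg.norm(a-b))
# roll ends
L=[f(137,302,.0765,230,200),f(124,388,.0765,230,200),f(272,314,.0765,230,200),f(252,406,.0765,230,200)]
print('ends',L,np.mean(L,0))
for i in (0,2):
  d=L[i]-L[i+1];print(np.linalg.norm(d),np.degrees(np.arctan2(d[1],d[0])))
print('pin',f(207,365,.046,230,200))
c1=f(306,217,.15,440,200);c2=f(583,326,.15,440,200);d=c1-c2
print('card',c1,c2,(c1+c2)/2,np.linalg.norm(d),np.degrees(np.arctan2(d[1],d[0])))
# foot top corners in top view z=.022 
F=[f(196,175,.022,440,200),f(122,362,.022,440,200),f(420,478,.022,440,200),f(470,372,.022,440,200)]
print('foot',F)
# side: rolls
g=lambda x,y:(260+x/6-.42,200+y/6-.42)
for n,tp,sp in (('rollA',(131,345),(247,133)),('rollB',(262,360),(249,203))):
  print(n,tri([ray('top',(230+tp[0]/6-.42,200+tp[1]/6-.42)),ray('side',g(*sp))]))
# card far end in side (190,50)/4
print('cardend',tri([ray('top',(440+306/6-.42,200+217/6-.42)),ray('side',(320+190/4-.4,340+50/4-.4))]))
E
```

```text
rolls [0.57482511 0.14987214 0.0745    ] [0.57073694 0.10824353 0.0745    ] [0.57278102 0.12905784 0.0745    ] 0.04182887061948093
ends [array([0.58832822, 0.14817771, 0.0765    ]), array([0.56092107, 0.15144513, 0.0765    ]), array([0.58520508, 0.10531392, 0.0765    ]), array([0.55589458, 0.11088313, 0.0765    ])] [0.57258724 0.12895497 0.0765    ]
0.02760122934822287 -6.7985823235851575
0.0298349044373189 -10.758381652015725
pin [0.57185102 0.12807237 0.046     ]
card [ 0.61163327 -0.2845543   0.15      ] [ 0.58012743 -0.36756866  0.15      ] [ 0.59588035 -0.32606148  0.15      ] 0.08879190812292674 69.21710139324951
foot [array([ 0.64514614, -0.28744193,  0.022     ]), array([ 0.58152866, -0.2610546 ,  0.022     ]), array([ 0.54413594, -0.36070986,  0.022     ]), array([ 0.57989389, -0.37880959,  0.022     ])]
rollA (array([0.5755624 , 0.14992524, 0.07373095]), [np.float64(0.0006495335312050165), np.float64(0.0006495335312051637)])
rollB (array([0.57083233, 0.10825645, 0.07426773]), [np.float64(7.033252633349825e-05), np.float64(7.033252633340303e-05)])
cardend (array([ 0.61155366, -0.28472031,  0.14938256]), [np.float64(0.000174150829418612), np.float64(0.00017415082941861086)])
```

>>> {"method": "arm_command", "body": {
  "steps": [
    {"rz": -0.09,"fingers": 1},
    {"rz": -0.09},
    {"rz": -0.09},
    {"rz": -0.086},
    {},
    {}
  ],
  "squeeze": 35
}}

```text
invalid input at $.steps[0]: expected keys dx, dy, dz, rx, ry, rz, fingers
```

```bash
cat >> h.py <<'E'
def to(p,az=None):
    s=robot.get_state();T=Ttool(s)
    print('t',s['time_s'],'pos',s['position'].round(4),'w',round(s['width'],4),'F',s['contact_force'].round(1),'q',s['qpos'].round(2))
    a=np.degrees(np.arctan2(T[1,1],T[0,1]));print('y az',a,'tilt(z)',T[:3,2].round(4), 'need rz', None if az is None else -np.radians((az-a+180)%360-180))
    if p is not None: print('d tool cm',(T[:3,:3].T@(np.array(p)-T[:3,3])*100).round(2))
E
python3 -c "
from h import *
to([.572,.1285,.15],83.95)"
```

```text
t 0.15 pos [0.2999 0.6042 0.2415] w 0.0852 F [ 1.3 -0.8 -0.5] q [-1.14  0.47 -0.05  1.53  0.02  1.14 -0.08]
y az 63.60028489255377 tilt(z) [-6.0e-04 -1.4e-03 -1.0e+00] need rz -0.35516953046776834
d tool cm [-45.52 -30.5    9.2 ]
```

>>> {"method": "arm_command", "body": {
  "steps": [
    {"dx": 0,"dy": 0,"dz": 0,"rx": 0,"ry": 0,"rz": -0.09,"fingers": 1},
    {"dx": 0,"dy": 0,"dz": 0,"rx": 0,"ry": 0,"rz": -0.09,"fingers": 1},
    {"dx": 0,"dy": 0,"dz": 0,"rx": 0,"ry": 0,"rz": -0.09,"fingers": 1},
    {"dx": 0,"dy": 0,"dz": 0,"rx": 0,"ry": 0,"rz": -0.085,"fingers": 1},
    {"dx": 0,"dy": 0,"dz": 0,"rx": 0,"ry": 0,"rz": 0,"fingers": 1}
  ],
  "squeeze": 35
}}

```text
time_s: 0.65
position: [0.3001, 0.6044, 0.2419]
tool_rot: [-0.166, -3.137, 0.001]
contact_force: [0.2, -0.5, -0.5]
width: 0.0855
```

```bash
python3 -c "
from h import *
to([.572,.1285,.18],83.95)"
```

```text
t 0.65 pos [0.3001 0.6044 0.2419] w 0.0855 F [ 0.2 -0.5 -0.5] q [-1.09  0.47 -0.13  1.53  0.06  1.14  0.24]
y az 83.92464918639602 tilt(z) [-5.e-04 -6.e-04 -1.e+00] need rz -0.00044245516544879287
d tool cm [-32.08 -44.44   6.2 ]
```

>>> {"method": "arm_command", "body": {
  "steps": [
    {"dx": -1.0,"dy": -1.4,"dz": 0,"rx": 0,"ry": 0,"rz": 0,"fingers": 1},
    {"dx": -2.2,"dy": -3.0,"dz": 0,"rx": 0,"ry": 0,"rz": 0,"fingers": 1},
    {"dx": -2.2,"dy": -3.0,"dz": 0,"rx": 0,"ry": 0,"rz": 0,"fingers": 1},
    {"dx": -2.2,"dy": -3.0,"dz": 0.4,"rx": 0,"ry": 0,"rz": 0,"fingers": 1},
    {"dx": -2.2,"dy": -3.0,"dz": 0.4,"rx": 0,"ry": 0,"rz": 0,"fingers": 1},
    {"dx": -2.2,"dy": -3.0,"dz": 0.6,"rx": 0,"ry": 0,"rz": 0,"fingers": 1},
    {"dx": -2.2,"dy": -3.0,"dz": 0.6,"rx": 0,"ry": 0,"rz": 0,"fingers": 1},
    {"dx": -2.2,"dy": -3.0,"dz": 0.6,"rx": 0,"ry": 0,"rz": 0,"fingers": 1},
    {"dx": -2.2,"dy": -3.0,"dz": 0.6,"rx": 0,"ry": 0,"rz": 0,"fingers": 1},
    {"dx": -2.2,"dy": -3.0,"dz": 0.6,"rx": 0,"ry": 0,"rz": 0,"fingers": 1},
    {"dx": -2.2,"dy": -3.0,"dz": 0.6,"rx": 0,"ry": 0,"rz": 0,"fingers": 1},
    {"dx": -2.2,"dy": -3.0,"dz": 0.6,"rx": 0,"ry": 0,"rz": 0,"fingers": 1},
    {"dx": -2.2,"dy": -3.0,"dz": 0.6,"rx": 0,"ry": 0,"rz": 0,"fingers": 1},
    {"dx": -2.2,"dy": -3.0,"dz": 0.6,"rx": 0,"ry": 0,"rz": 0,"fingers": 1},
    {"dx": -2.2,"dy": -3.0,"dz": 0,"rx": 0,"ry": 0,"rz": 0,"fingers": 1},
    {"dx": -0.3,"dy": -1.0,"dz": 0,"rx": 0,"ry": 0,"rz": 0,"fingers": 1},
    {"dx": 0,"dy": 0,"dz": 0,"rx": 0,"ry": 0,"rz": 0,"fingers": 1},
    {"dx": 0,"dy": 0,"dz": 0,"rx": 0,"ry": 0,"rz": 0,"fingers": 1}
  ]
}}

```text
time_s: 2.45
position: [0.5717, 0.1299, 0.1804]
tool_rot: [-0.166, -3.137, -0.001]
contact_force: [-0.1, 0.1, -0.3]
width: 0.0855
```

```bash
python3 -c "
from h import *
to([.572,.1285,.069],83.95)
s=robot.get_state();T=Ttool(s)
im=robot.capture('wrist');cv2.imwrite('pics/w1.png',im)
for p in ([.5755,.1499,.074],[.5708,.1083,.0743],[.572,.128,.046]): print(proj('wrist',p,T))
"
```

```text
t 2.45 pos [0.5717 0.1299 0.1804] w 0.0855 F [-0.1  0.1 -0.3] q [-0.33  0.38  0.04  1.82 -0.02  0.94  1.19]
y az 83.94357174701169 tilt(z) [-5.e-04  9.e-04 -1.e+00] need rz -0.00011219417979725082
d tool cm [-0.06 -0.15 11.14]
[354.21694564 237.71885451]
[289.60500976 237.42327339]
[320.35862047 225.11754481]
```

View pics/w1.png

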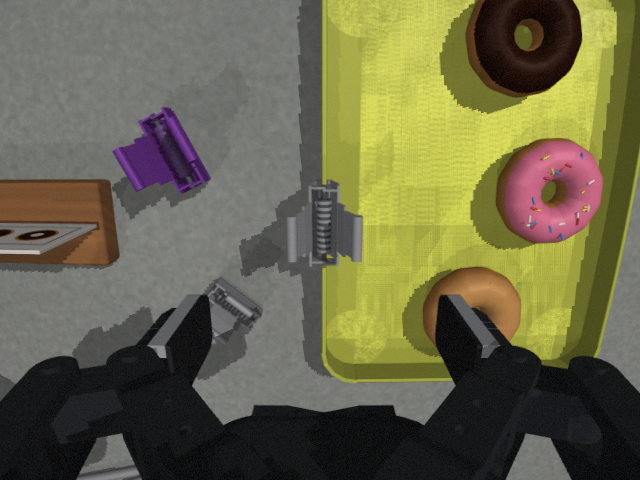

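>>> {"method": "arm_command", "body": {
  "steps": [
    {"dx": 0,"dy": -0.06,"dz": 1.5,"rx": 0,"ry": 0,"rz": 0,"fingers": 1},
    {"dx": 0,"dy": 0,"dz": 2.5,"rx": 0,"ry": 0,"rz": 0,"fingers": 1},
    {"dx": 0,"dy": 0,"dz": 2.5,"rx": 0,"ry": 0,"rz": 0,"fingers": 1},
    {"dx": 0,"dy": 0,"dz": 2.5,"rx": 0,"ry": 0,"rz": 0,"fingers": 1},
    {"dx": 0,"dy": 0,"dz": 1.5,"rx": 0,"ry": 0,"rz": 0,"fingers": 1},
    {"dx": 0,"dy": 0,"dz": 0.6,"rx": 0,"ry": 0,"rz": 0,"fingers": 1},
    {"dx": 0,"dy": 0,"dz": 0,"rx": 0,"ry": 0,"rz": 0,"fingers": 1},
    {"dx": 0,"dy": 0,"dz": 0,"rx": 0,"ry": 0,"rz": 0,"fingers": 0.65},
    {"dx": 0,"dy": 0,"dz": 0,"rx": 0,"ry": 0,"rz": 0,"fingers": 0.65},
    {"dx": 0,"dy": 0,"dz": 0,"rx": 0,"ry": 0,"rz": 0,"fingers": 0.65}
  ],
  "squeeze": 35
}}

```text
time_s: 3.5
position: [0.573, 0.1288, 0.0703]
tool_rot: [0.166, 3.135, 0.001]
contact_force: [-0.4, -0.5, 0.5]
width: 0.0554
```

```bash
python3 -c "
from h import *
to([.572,.1293,.069],83.95)
im=robot.capture('wrist');cv2.imwrite('pics/w2.png',im)
im=robot.capture('side');cv2.imwrite('pics/s2.png',cv2.resize(im[150:300,220:400],None,fx=4,fy=4))
"
```

```text
t 3.5 pos [0.573  0.1288 0.0703] w 0.0554 F [-0.4 -0.5  0.5] q [-0.32  0.53  0.03  1.9  -0.02  0.71  1.19]
y az 83.93473554835302 tilt(z) [ 1.7e-03  6.0e-04 -1.0e+00] need rz -0.0002664149397516051
d tool cm [0.1  0.04 0.13]
```

View pics/w2.png

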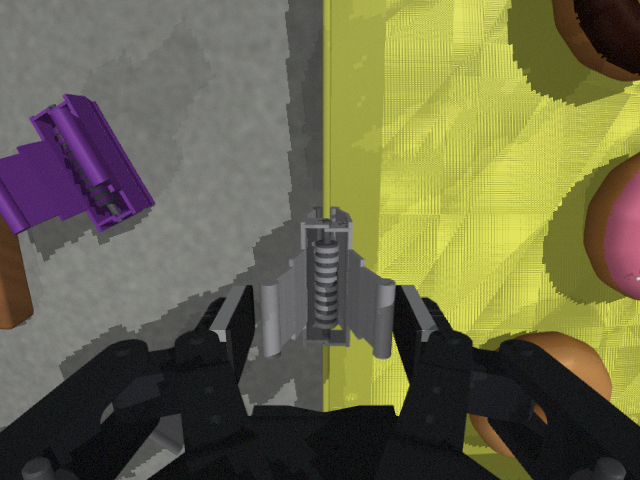

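View pics/s2.png

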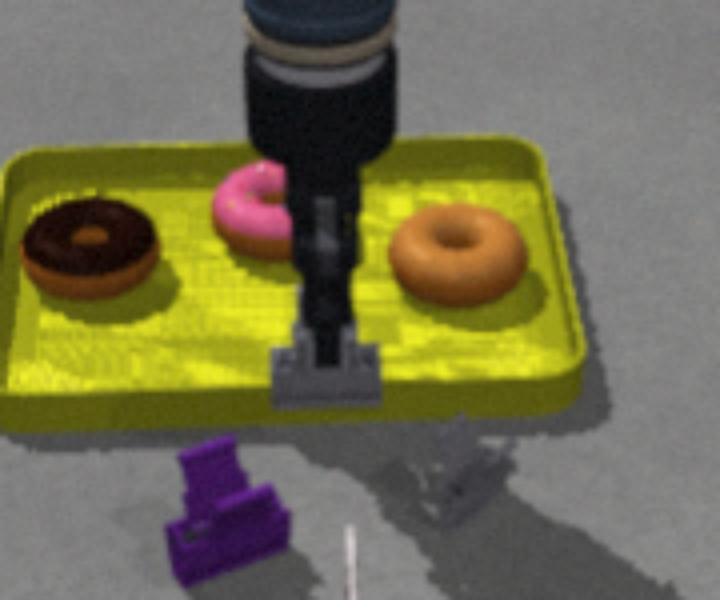

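>>> {"method": "arm_command", "body": {
  "steps": [
    {"dx": 0.05,"dy": 0.18,"dz": 0.1,"rx": 0,"ry": 0,"rz": 0,"fingers": 0.65},
    {"dx": 0,"dy": 0,"dz": 0,"rx": 0,"ry": 0,"rz": 0,"fingers": 0.6},
    {"dx": 0,"dy": 0,"dz": 0,"rx": 0,"ry": 0,"rz": 0,"fingers": 0.5},
    {"dx": 0,"dy": 0,"dz": 0,"rx": 0,"ry": 0,"rz": 0,"fingers": 0.4},
    {"dx": 0,"dy": 0,"dz": 0,"rx": 0,"ry": 0,"rz": 0,"fingers": 0.3},
    {"dx": 0,"dy": 0,"dz": 0,"rx": 0,"ry": 0,"rz": 0,"fingers": 0.2},
    {"dx": 0,"dy": 0,"dz": 0,"rx": 0,"ry": 0,"rz": 0,"fingers": 0.2},
    {"dx": 0,"dy": 0,"dz": 0,"rx": 0,"ry": 0,"rz": 0,"fingers": 0.2}
  ],
  "squeeze": 35
}}

```text
time_s: 4.4
position: [0.5722, 0.1306, 0.0694]
tool_rot: [0.166, 3.137, 0.001]
contact_force: [-2.1, -0.2, 7.0]
width: 0.0175
```

```bash
python3 -c "
from h import *
to([.572,.1293,.069],83.95)
im=robot.capture('wrist');cv2.imwrite('pics/w3.png',im)
"
```

```text
t 4.4 pos [0.5722 0.1306 0.0694] w 0.0175 F [-2.1 -0.2  7. ] q [-0.32  0.53  0.03  1.9  -0.03  0.71  1.19]
y az 83.93894697595042 tilt(z) [ 3.e-04  4.e-04 -1.e+00] need rz -0.00019291166196766922
d tool cm [ 0.01 -0.13  0.04]
```

View pics/w3.png

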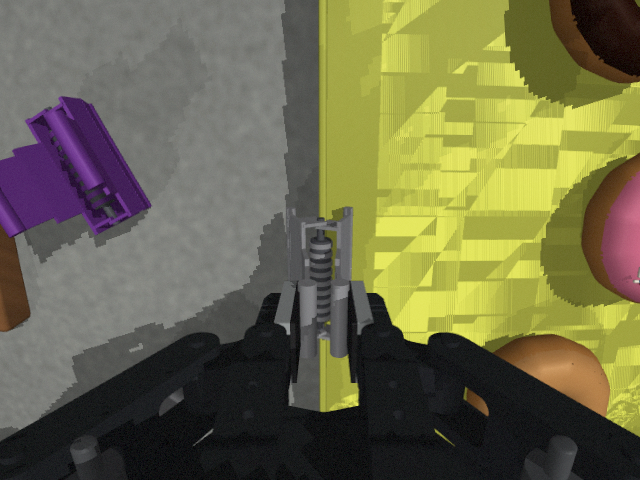

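```bash
python3 -c "
from h import *
im=cv2.imread('pics/w3.png');cv2.imwrite('pics/w3z.png',cv2.resize(im[195:375,240:400],None,fx=4,fy=3.3,interpolation=cv2.INTER_CUBIC))
im=robot.capture('side');cv2.imwrite('pics/s3.png',cv2.resize(im[190:270,260:350],None,fx=7,fy=7,interpolation=cv2.INTER_CUBIC))
"
```

```text
(no output)
```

View pics/w3z.png

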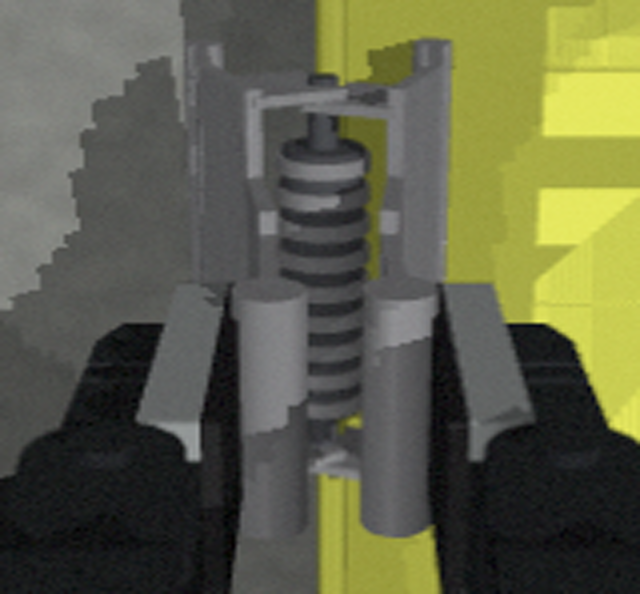

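View pics/s3.png

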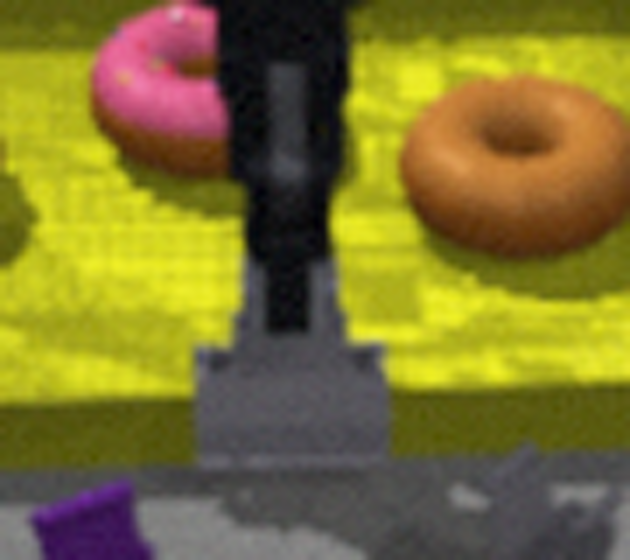

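>>> {"method": "arm_command", "body": {
  "steps": [
    {"dx": 0,"dy": 0,"dz": 0,"rx": 0,"ry": 0,"rz": 0,"fingers": 0.15},
    {"dx": 0,"dy": 0,"dz": 0,"rx": 0,"ry": 0,"rz": 0,"fingers": 0.1}
  ],
  "squeeze": 35
}}

```text
time_s: 4.7
position: [0.5722, 0.1306, 0.0694]
tool_rot: [0.166, 3.137, 0.001]
contact_force: [-3.3, -0.0, 6.6]
width: 0.0175
```

>>> {"method": "arm_command", "body": {
  "steps": [
    {"dx": 0,"dy": 0,"dz": -0.5,"rx": 0,"ry": 0,"rz": 0,"fingers": 0.1},
    {"dx": 0,"dy": 0,"dz": -1,"rx": 0,"ry": 0,"rz": 0,"fingers": 0.1},
    {"dx": 0,"dy": 0,"dz": -1.5,"rx": 0,"ry": 0,"rz": 0,"fingers": 0.1},
    {"dx": 0,"dy": 0,"dz": -2,"rx": 0,"ry": 0,"rz": 0,"fingers": 0.1},
    {"dx": 0,"dy": 0,"dz": -2,"rx": 0,"ry": 0,"rz": 0,"fingers": 0.1},
    {"dx": 0,"dy": 0,"dz": -2,"rx": 0,"ry": 0,"rz": 0,"fingers": 0.1},
    {"dx": 0,"dy": 0,"dz": -2,"rx": 0,"ry": 0,"rz": 0,"fingers": 0.1},
    {"dx": 0,"dy": 0,"dz": -2,"rx": 0,"ry": 0,"rz": 0,"fingers": 0.1},
    {"dx": 0,"dy": 0,"dz": -2,"rx": 0,"ry": 0,"rz": 0,"fingers": 0.1},
    {"dx": 0,"dy": 0,"dz": -2,"rx": 0,"ry": 0,"rz": 0,"fingers": 0.1},
    {"dx": 0,"dy": 0,"dz": -1,"rx": 0,"ry": 0,"rz": 0,"fingers": 0.1},
    {"dx": 0,"dy": 0,"dz": 0,"rx": 0,"ry": 0,"rz": 0,"fingers": 0.1}
  ]
}}

```text
time_s: 5.9
position: [0.5729, 0.1306, 0.2505]
tool_rot: [0.166, 3.133, 0.002]
contact_force: [-0.7, -0.2, 0.1]
width: 0.017
```

```bash
python3 -c "
from h import *
to([.5959,-.3261,.25],-20.8)
im=robot.capture('wrist');cv2.imwrite('pics/w4.png',im)
im=robot.capture('side');cv2.imwrite('pics/s4.png',im)
"
```

```text
t 5.9 pos [0.5729 0.1306 0.2505] w 0.017 F [-0.7 -0.2  0.1] q [-0.33  0.32  0.05  1.74 -0.02  1.08  1.18]
y az 83.93335902800959 tilt(z) [ 0.0039  0.0013 -1.    ] need rz 1.8279419517120954
d tool cm [ -7.11 -45.18   0.  ]
```

View pics/w4.png

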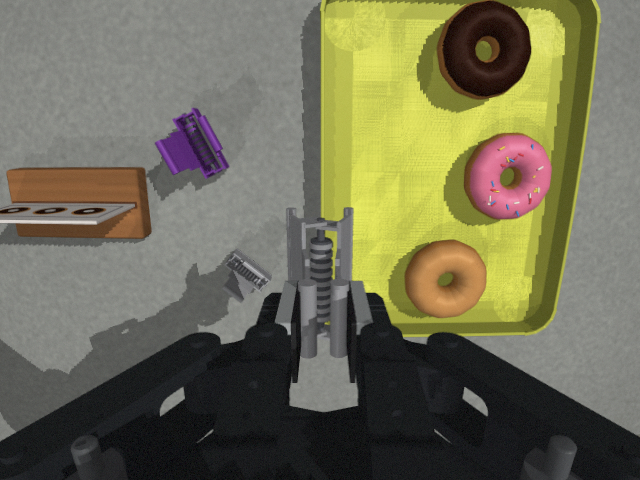

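View pics/s4.png

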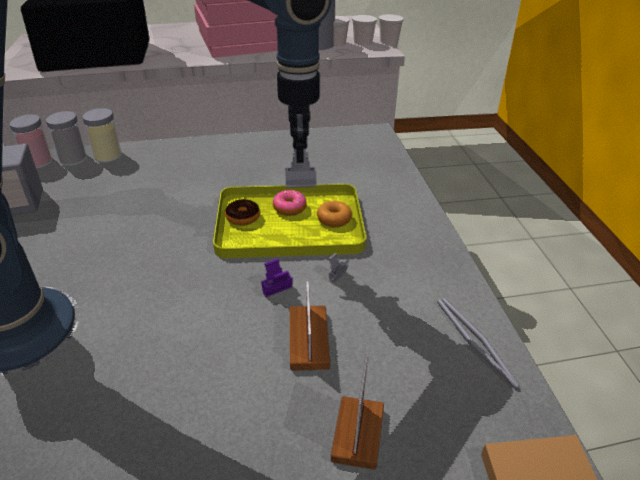

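>>> {"method": "arm_command", "body": {
  "steps": [
    {"dx": -0.3,"dy": -1.5,"dz": 0,"rx": 0,"ry": 0,"rz": 0,"fingers": 0.1},
    {"dx": -0.4,"dy": -3,"dz": 0,"rx": 0,"ry": 0,"rz": 0,"fingers": 0.1},
    {"dx": -0.5,"dy": -3,"dz": 0,"rx": 0,"ry": 0,"rz": 0,"fingers": 0.1},
    {"dx": -0.5,"dy": -3,"dz": 0,"rx": 0,"ry": 0,"rz": 0,"fingers": 0.1},
    {"dx": -0.5,"dy": -3,"dz": 0,"rx": 0,"ry": 0,"rz": 0,"fingers": 0.1},
    {"dx": -0.5,"dy": -3,"dz": 0,"rx": 0,"ry": 0,"rz": 0,"fingers": 0.1},
    {"dx": -0.5,"dy": -3,"dz": 0,"rx": 0,"ry": 0,"rz": 0,"fingers": 0.1},
    {"dx": -0.5,"dy": -3,"dz": 0,"rx": 0,"ry": 0,"rz": 0,"fingers": 0.1},
    {"dx": -0.5,"dy": -3,"dz": 0,"rx": 0,"ry": 0,"rz": 0,"fingers": 0.1},
    {"dx": -0.5,"dy": -3,"dz": 0,"rx": 0,"ry": 0,"rz": 0,"fingers": 0.1},
    {"dx": -0.5,"dy": -3,"dz": 0,"rx": 0,"ry": 0,"rz": 0,"fingers": 0.1},
    {"dx": -0.5,"dy": -3,"dz": 0,"rx": 0,"ry": 0,"rz": 0,"fingers": 0.1},
    {"dx": -0.5,"dy": -3,"dz": 0,"rx": 0,"ry": 0,"rz": 0,"fingers": 0.1},
    {"dx": -0.5,"dy": -3,"dz": 0,"rx": 0,"ry": 0,"rz": 0,"fingers": 0.1},
    {"dx": -0.4,"dy": -3,"dz": 0,"rx": 0,"ry": 0,"rz": 0,"fingers": 0.1},
    {"dx": -0.3,"dy": -1.5,"dz": 0,"rx": 0,"ry": 0,"rz": 0,"fingers": 0.1},
    {"dx": -0.2,"dy": -0.2,"dz": 0,"rx": 0,"ry": 0,"rz": 0,"fingers": 0.1}
  ]
}}

```text
time_s: 7.7
position: [0.5982, -0.3303, 0.2472]
tool_rot: [-0.173, -3.134, 0.001]
contact_force: [-0.5, 0.3, -0.5]
width: 0.0173
```

>>> {"method": "arm_command", "body": {
  "steps": [
    {"dx": 0,"dy": 0,"dz": 0,"rx": 0,"ry": 0,"rz": 0.08,"fingers": 0.1},
    {"dx": 0,"dy": 0,"dz": 0,"rx": 0,"ry": 0,"rz": 0.14,"fingers": 0.1},
    {"dx": 0,"dy": 0,"dz": 0,"rx": 0,"ry": 0,"rz": 0.14,"fingers": 0.1},
    {"dx": 0,"dy": 0,"dz": 0,"rx": 0,"ry": 0,"rz": 0.14,"fingers": 0.1},
    {"dx": 0,"dy": 0,"dz": 0,"rx": 0,"ry": 0,"rz": 0.14,"fingers": 0.1},
    {"dx": 0,"dy": 0,"dz": 0,"rx": 0,"ry": 0,"rz": 0.14,"fingers": 0.1},
    {"dx": 0,"dy": 0,"dz": 0,"rx": 0,"ry": 0,"rz": 0.14,"fingers": 0.1},
    {"dx": 0,"dy": 0,"dz": 0,"rx": 0,"ry": 0,"rz": 0.14,"fingers": 0.1},
    {"dx": 0,"dy": 0,"dz": 0,"rx": 0,"ry": 0,"rz": 0.14,"fingers": 0.1},
    {"dx": 0,"dy": 0,"dz": 0,"rx": 0,"ry": 0,"rz": 0.14,"fingers": 0.1},
    {"dx": 0,"dy": 0,"dz": 0,"rx": 0,"ry": 0,"rz": 0.14,"fingers": 0.1},
    {"dx": 0,"dy": 0,"dz": 0,"rx": 0,"ry": 0,"rz": 0.14,"fingers": 0.1},
    {"dx": 0,"dy": 0,"dz": 0,"rx": 0,"ry": 0,"rz": 0.14,"fingers": 0.1},
    {"dx": 0,"dy": 0,"dz": 0,"rx": 0,"ry": 0,"rz": 0.068,"fingers": 0.1},
    {"dx": 0,"dy": 0,"dz": 0,"rx": 0,"ry": 0,"rz": 0,"fingers": 0.1},
    {"dx": 0,"dy": 0,"dz": 0,"rx": 0,"ry": 0,"rz": 0,"fingers": 0.1},
    {"dx": 0,"dy": 0,"dz": 0,"rx": 0,"ry": 0,"rz": 0,"fingers": 0.1}
  ]
}}

```text
time_s: 9.4
position: [0.6001, -0.3262, 0.2481]
tool_rot: [-2.584, -1.786, -0.001]
contact_force: [0.3, -0.4, -0.6]
width: 0.0173
```

```bash
python3 -c "
from h import *
to([.5959,-.3261,.25],-20.8)
T=Ttool(robot.get_state())
im=robot.capture('wrist');cv2.imwrite('pics/w5.png',im)
im=robot.capture('side');cv2.imwrite('pics/s5.png',im)
for p in ([.6116,-.2846,.15],[.5801,-.3676,.15]): print(proj('wrist',p,T))
"
```

```text
t 9.4 pos [ 0.6001 -0.3262  0.2481] w 0.0173 F [ 0.3 -0.4 -0.6] q [ 0.02  0.53  0.63  1.53 -0.33  1.18  0.35]
y az -20.68421294922642 tilt(z) [-0.e+00  8.e-04 -1.e+00] need rz 0.002020865267172758
d tool cm [-0.14 -0.4  -0.19]
[315.85317354 171.08953974]
[316.31923233 306.18802564]
```

View pics/w5.png

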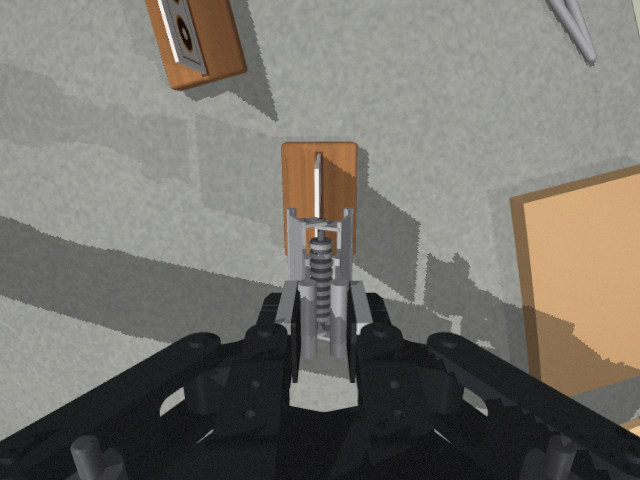

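View pics/s5.png

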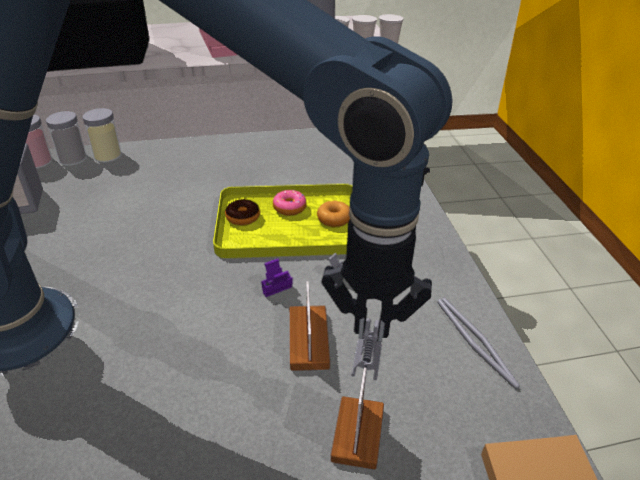

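```bash
python3 -c "
from h import *
im=robot.capture('top');cv2.imwrite('pics/t5.png',im)
def z(im,x,y,w,h,f,n): cv2.imwrite(n,cv2.resize(im[y:y+h,x:x+w],None,fx=f,fy=f,interpolation=cv2.INTER_CUBIC))
z(im,440,200,120,80,6,'pics/t5z.png')
z(cv2.imread('pics/s5.png'),330,300,80,100,6,'pics/s5z.png')
z(cv2.imread('pics/w5.png'),270,140,100,130,4,'pics/w5z.png')
"
```

```text
(no output)
```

View pics/t5z.png

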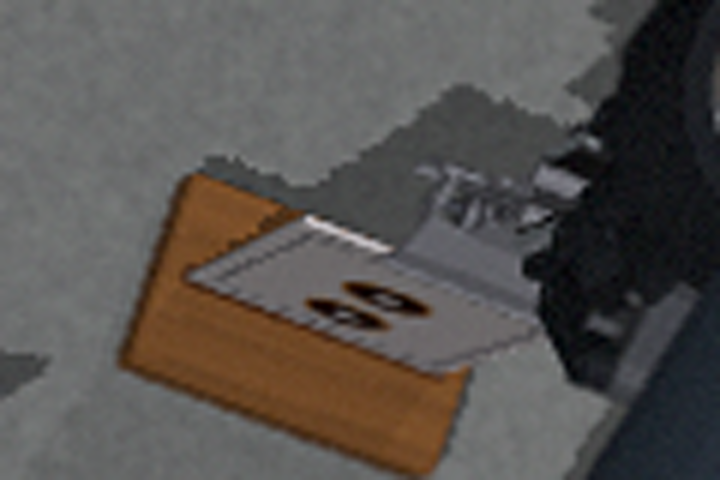

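View pics/s5z.png

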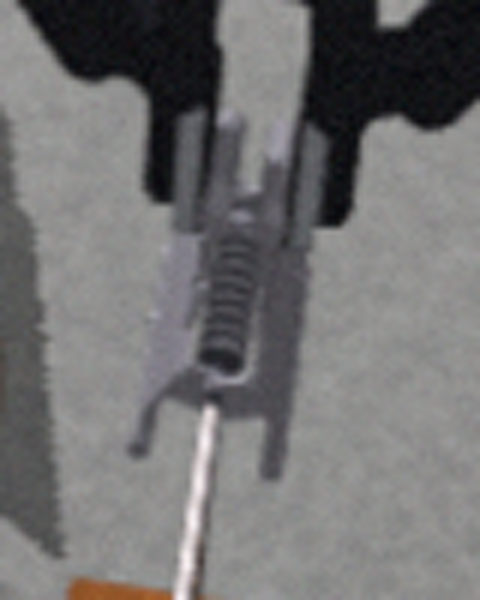

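View pics/w5z.png

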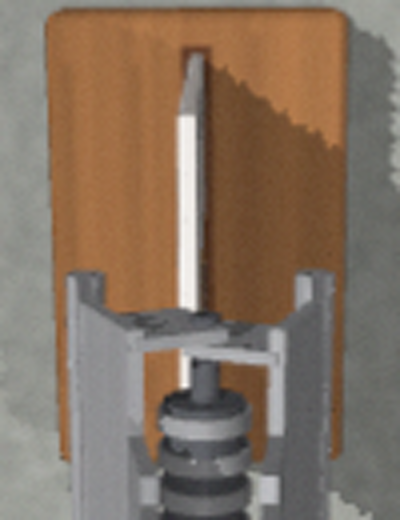

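```bash
python3 -c "
from h import *
T=Ttool(robot.get_state());Ti=np.linalg.inv(T)
o=-.4
w=lambda x,y: ray('wrist',(270+x/4+o,140+y/4+o),T=T)
t=lambda x,y: ray('top',(440+x/6+o,200+y/6+o))
s=lambda x,y: ray('side',(330+x/6+o,300+y/6+o))
def tl(p): return (Ti@np.append(p,1))[:3].round(4)
X,r=tri([w(85,275),t(397,253)]);print('lip- +end',X,r,tl(X))
# side lips ends: shift rays by 60mm along tool x
e=T[:3,:3]@np.array([1,0,0]);print(e)
for n,sp,wp in (('L',(138,453),(85,275)),('R',(271,476),(314,275))):
    oo,d=s(*sp); X,r=tri([(oo+.06*e,d),w(*wp)]);print(n,'+end',X,r,tl(X))
# coil: side near end centre and wrist far end centre. pin centre
# roll tops
for n,sp,wp in (('pin',(222,360),(203,415)),):
    for L in (.03,.034,.04):
        oo,d=s(*sp); X,r=tri([(oo+L*e,d),w(*wp)]);print(n,L,X,r,tl(X))
# card edge centre line from wrist on z=.15 : near the end
for p in ((187,117),(188,300)):
    oo,d=w(*p);Y=oo+d*(.15-oo[2])/d[2];print('card edge',Y,tl(Y))
for p in ([.6116,-.2846,.15],[.5801,-.3676,.15]): print('top/side card in tool',tl(np.array(p)))
oo=T[:3,3]
"
```

```text
lip- +end [ 0.5953077  -0.29486018  0.19559917] [np.float64(0.001622631982064581), np.float64(0.0016226319820644608)] [ 0.0283 -0.0157  0.0527]
[3.54586330e-01 9.35023197e-01 3.95522325e-04]
L +end [ 0.59473499 -0.29451452  0.18851509] [np.float64(0.000302605480751564), np.float64(0.00030260548075177694)] [ 0.0285 -0.0163  0.0598]
R +end [ 0.62198851 -0.30501044  0.18791903] [np.float64(0.00038520027057458974), np.float64(0.0003852002705747552)] [0.0283 0.0129 0.0604]
pin 0.03 [ 0.60407653 -0.31285278  0.20416468] [np.float64(0.00023974922493273754), np.float64(0.00023974922493274405)] [ 0.0146 -0.0011  0.0441]
pin 0.034 [ 0.60453984 -0.31184713  0.2076912 ] [np.float64(0.0001935790544262603), np.float64(0.00019357905442628592)] [ 0.0157 -0.001   0.0406]
pin 0.04 [ 0.6052348  -0.31033867  0.21298099] [np.float64(0.00012432379866654953), np.float64(0.00012432379866658628)] [ 0.0174 -0.0009  0.0353]
card edge [ 0.61221991 -0.28424211  0.15      ] [ 0.0443 -0.0036  0.0983]
card edge [ 0.60230578 -0.3104664   0.15      ] [ 0.0162 -0.0036  0.0983]
top/side card in tool [ 0.0437 -0.0041  0.0983]
top/side card in tool [-0.0451 -0.0041  0.0982]
```

>>> {"method": "arm_command", "body": {
  "steps": [
    {"dx": 0.09,"dy": -0.21,"dz": 0,"rx": 0,"ry": 0,"rz": 0.002,"fingers": 0.1},
    {"dx": 0,"dy": 0,"dz": 0,"rx": 0,"ry": 0,"rz": 0,"fingers": 0.1},
    {"dx": 0,"dy": 0,"dz": 0.8,"rx": 0,"ry": 0,"rz": 0,"fingers": 0.1},
    {"dx": 0,"dy": 0,"dz": 1,"rx": 0,"ry": 0,"rz": 0,"fingers": 0.1},
    {"dx": 0,"dy": 0,"dz": 1,"rx": 0,"ry": 0,"rz": 0,"fingers": 0.1},
    {"dx": 0,"dy": 0,"dz": 0.8,"rx": 0,"ry": 0,"rz": 0,"fingers": 0.1},
    {"dx": 0,"dy": 0,"dz": 0.3,"rx": 0,"ry": 0,"rz": 0,"fingers": 0.1},
    {"dx": 0,"dy": 0,"dz": 0,"rx": 0,"ry": 0,"rz": 0,"fingers": 0.1},
    {"dx": 0,"dy": 0,"dz": 0,"rx": 0,"ry": 0,"rz": 0,"fingers": 0.1}
  ]
}}

```text
time_s: 10.45
position: [0.5984, -0.3257, 0.2095]
tool_rot: [2.587, 1.781, 0.0]
contact_force: [0.6, -0.4, 0.1]
width: 0.0175
```

```bash
cat > look.py <<'E'
from h import *
import sys
k=sys.argv[1]
to([.5959,-.3261,.196],-20.8)
def z(im,x,y,w,h,f,n): cv2.imwrite(n,cv2.resize(im[y:y+h,x:x+w],None,fx=f,fy=f,interpolation=cv2.INTER_CUBIC))
z(robot.capture('side'),330,310,80,100,6,f'pics/s{k}z.png')
z(robot.capture('wrist'),270,140,100,130,4,f'pics/w{k}z.png')
z(robot.capture('top'),440,200,120,80,6,f'pics/t{k}z.png')
E
python3 look.py 6
```

```text
t 10.45 pos [ 0.5984 -0.3257  0.2095] w 0.0175 F [ 0.6 -0.4  0.1] q [ 0.03  0.56  0.62  1.58 -0.35  1.11  0.36]
y az -20.919007257676874 tilt(z) [ 4.e-04 -3.e-04 -1.e+00] need rz -0.0020770684802309263
d tool cm [-0.13 -0.22  1.35]
```

View pics/s6z.png

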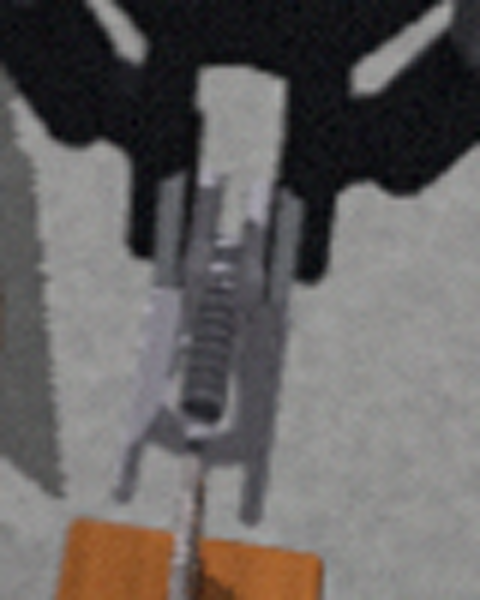

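View pics/w6z.png

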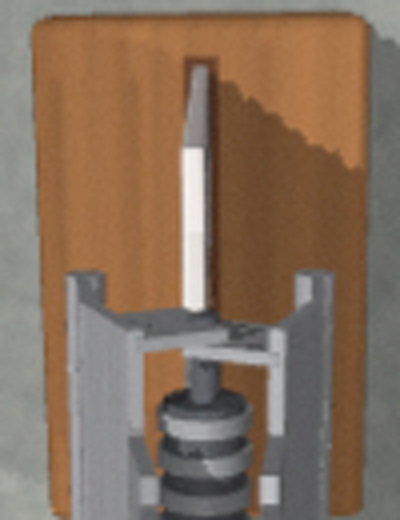

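View pics/t6z.png

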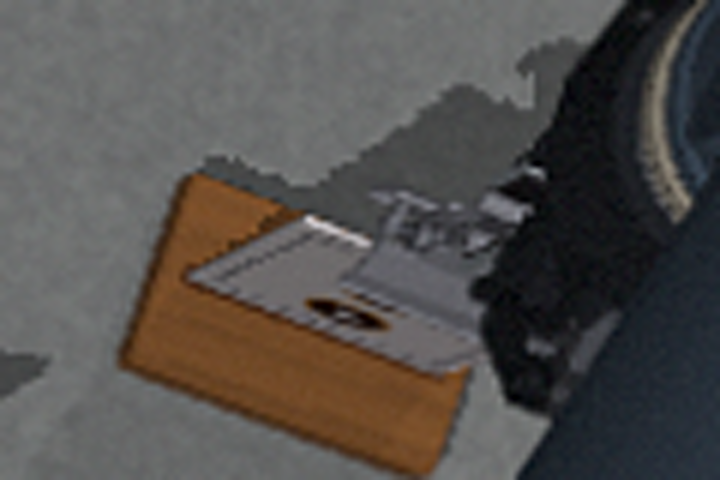

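```bash
cat > meas.py <<'E'
from h import *
def meas(sL,sR,wL,wR,wc,sy=310):
    T=Ttool(robot.get_state());Ti=np.linalg.inv(T);o=-.4
    w=lambda x,y: ray('wrist',(270+x/4+o,140+y/4+o),T=T)
    s=lambda x,y: ray('side',(330+x/6+o,sy+y/6+o))
    tl=lambda p:(Ti@np.append(p,1))[:3].round(4)
    e=T[:3,0]
    for n,sp,wp in (('L',sL,wL),('R',sR,wR)):
        oo,d=s(*sp); X,r=tri([(oo+.06*e,d),w(*wp)]);print(n,'+end',X.round(4),r[0].round(4),tl(X))
    for p in wc:
        oo,d=w(*p);Y=oo+d*(.15-oo[2])/d[2];print('card edge wrist',Y.round(4),tl(Y))
    for p in ([.6116,-.2846,.15],[.5801,-.3676,.15]): print('card top/side in tool',tl(np.array(p)))
E
python3 -c "
from meas import *
meas((124,497),(251,520),(85,275),(314,275),((195,150),(196,305)))"
```

```text
L +end [ 0.5936 -0.2934  0.1496] 0.0001 [ 0.0284 -0.0161  0.0602]
R +end [ 0.6208 -0.304   0.1488] 0.0003 [0.0282 0.013  0.061 ]
card edge wrist [ 0.6126 -0.2835  0.15  ] [ 0.0444 -0.0019  0.0598]
card edge wrist [ 0.6056 -0.3021  0.15  ] [ 0.0245 -0.0018  0.0598]
card top/side in tool [ 0.043  -0.0025  0.0598]
card top/side in tool [-0.0458 -0.0023  0.0598]
```

>>> {"method": "arm_command", "body": {
  "steps": [
    {"dx": 0,"dy": -0.05,"dz": 0.3,"rx": 0,"ry": 0,"rz": -0.002,"fingers": 0.1},
    {"dx": 0,"dy": 0,"dz": 0.4,"rx": 0,"ry": 0,"rz": 0,"fingers": 0.1},
    {"dx": 0,"dy": 0,"dz": 0.3,"rx": 0,"ry": 0,"rz": 0,"fingers": 0.1},
    {"dx": 0,"dy": 0,"dz": 0.1,"rx": 0,"ry": 0,"rz": 0,"fingers": 0.1},
    {"dx": 0,"dy": 0,"dz": 0,"rx": 0,"ry": 0,"rz": 0,"fingers": 0.1},
    {"dx": 0,"dy": 0,"dz": 0,"rx": 0,"ry": 0,"rz": 0,"fingers": 0.1}
  ]
}}

```text
time_s: 11.2
position: [0.5978, -0.3253, 0.1983]
tool_rot: [2.586, 1.784, 0.0]
contact_force: [-0.7, -1.0, -0.4]
width: 0.0172
```

```bash
python3 look.py 7
```

```text
t 11.2 pos [ 0.5978 -0.3253  0.1983] w 0.0172 F [-0.7 -1.  -0.4] q [ 0.03  0.57  0.61  1.59 -0.36  1.09  0.37]
y az -20.799343920127765 tilt(z) [ 0.  0. -1.] need rz 1.1450753926708533e-05
d tool cm [-0.14 -0.15  0.23]
```

View pics/s7z.png

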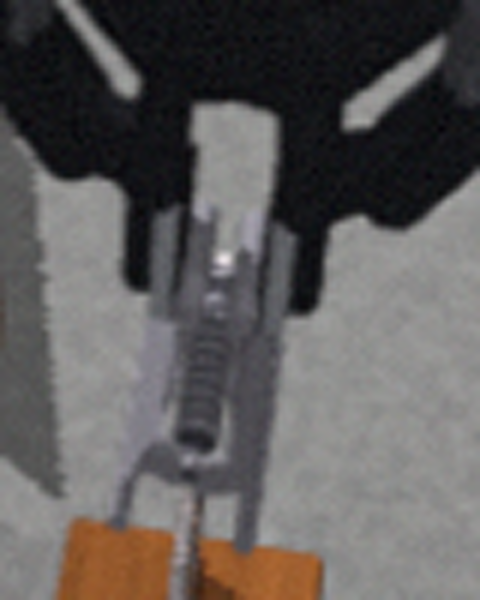

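View pics/w7z.png

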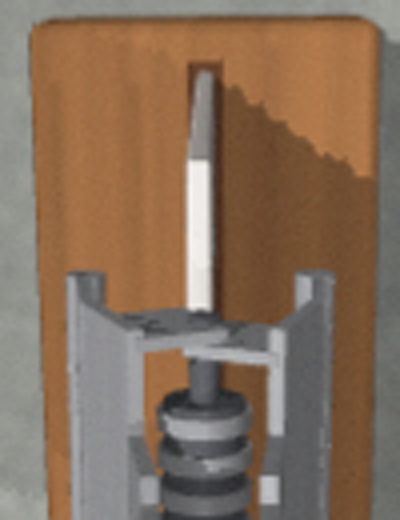

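View pics/t7z.png

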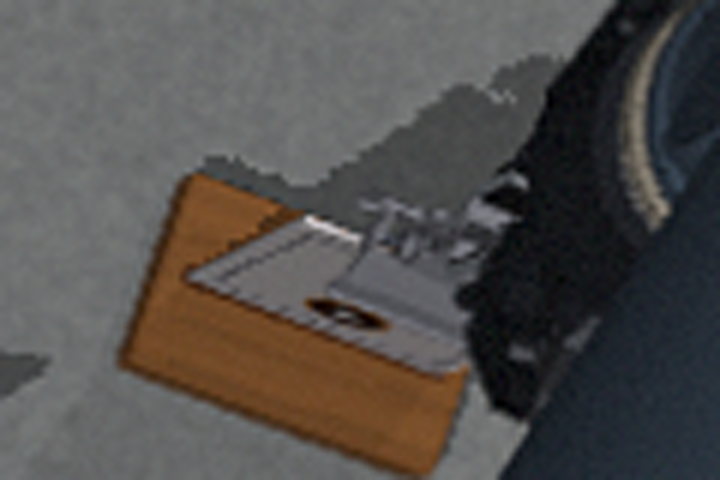

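```bash
python3 -c "
from meas import *
meas((119,523),(243,547),(85,275),(314,275),((200,160),(199,305)))
T=Ttool(robot.get_state())
print(tri([ray('wrist',(270+85/4-.4,140+275/4-.4),T=T),ray('top',(440+330/6-.4,200+286/6-.4))]))
o,d=ray('top',(440+330/6-.4,200+286/6-.4))
for z in (.13,.135,.14,.145):print(z,(np.linalg.inv(T)@np.append(o+d*(z-o[2])/d[2],1))[:3])
"
```

```text
L +end [ 0.593  -0.2929  0.1391] 0.0001 [ 0.0286 -0.0161  0.0593]
R +end [ 0.6199 -0.3035  0.138 ] 0.0005 [0.0283 0.0128 0.0605]
card edge wrist [ 0.6127 -0.2831  0.15  ] [ 0.0447 -0.0012  0.0484]
card edge wrist [ 0.6063 -0.2994  0.15  ] [ 0.0272 -0.0013  0.0484]
card top/side in tool [ 0.0429 -0.0017  0.0484]
card top/side in tool [-0.0458 -0.0016  0.0484]
(array([ 0.59273042, -0.29374158,  0.13948551]), [np.float64(0.0009240645187331458), np.float64(0.000924064518732892)])
0.13 [ 0.0243797  -0.01383821  0.06841172]
0.135 [ 0.02563119 -0.01503199  0.06341146]
0.14 [ 0.02688268 -0.01622576  0.05841121]
0.145 [ 0.02813416 -0.01741954  0.05341095]
```

>>> {"method": "arm_command", "body": {
  "steps": [
    {"dx": 0,"dy": 0,"dz": 0,"rx": 0,"ry": 0,"rz": 0,"fingers": 0.1},
    {"dx": 0,"dy": 0,"dz": 0,"rx": 0,"ry": 0,"rz": 0,"fingers": 0.1},
    {"dx": 0,"dy": 0,"dz": 0,"rx": 0,"ry": 0,"rz": 0,"fingers": 0.1},
    {"dx": 0,"dy": 0,"dz": 0,"rx": 0,"ry": 0,"rz": 0,"fingers": 0.1},
    {"dx": 0,"dy": 0,"dz": 0,"rx": 0,"ry": 0,"rz": 0,"fingers": 0.1}
  ]
}}

```text
time_s: 11.85
position: [0.5978, -0.3253, 0.1982]
tool_rot: [-2.586, -1.784, -0.0]
contact_force: [-0.8, 0.4, -1.4]
width: 0.0172
```

```bash
python3 -c "
from h import *
to(None)
a=cv2.imread('pics/top0.png');b=robot.capture('top');cv2.imwrite('pics/t8.png',b)
cv2.imwrite('pics/t8d.png',np.vstack([a[150:380,100:560],b[150:380,100:560]]))
"
```

```text
t 11.85 pos [ 0.5978 -0.3253  0.1982] w 0.0172 F [-0.8  0.4 -1.4] q [ 0.03  0.57  0.61  1.59 -0.36  1.09  0.37]
y az -20.799109844325816 tilt(z) [-0.e+00  1.e-04 -1.e+00] need rz None
```

View pics/t8d.png

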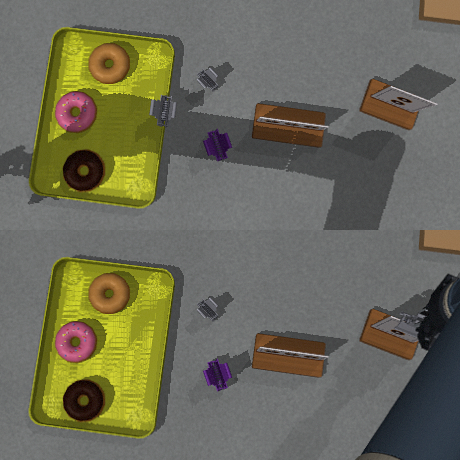

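The before and after pictures show the donuts, both stands and the look-alikes unmoved, with the clip over the tall card's edge.

```bash
python3 -c "
from bench import robot
print(robot.hand_in())"
```

```text
the job is handed in; nothing more can be done
None
```

The clip is off the tray rim and sits over the middle of the taller card's top edge. The gripper still holds it squeezed to its stop. I handed the job in at about 12 s; no verdict was reported.

- **Depth:** the lips measure about 11 mm below the card's top edge. The side, wrist and top views agree within 2 mm.
- **Clearance:** the lips are 29 mm apart, centre to centre. The card lies midway between them within about 0.5 mm, so each side has about 10 mm free. The clip is centred along the edge within about 0.5 mm and turned to match it within about 0.1°.
- **Contact:** the force on the tool was about 1.5 N or less at the end, close to what it read in free air. The grip stayed steady at 17 mm.
- **Rest of the scene:** before and after top views show the donuts, both card stands and the look-alikes unmoved.

**One disagreement:** with the clip wide open the gripper read 17 mm over the rolls, and I measured about 19 mm in the wrist picture, not the 26 mm stated. The lip spacing matches the stated 24 mm clear, and the fingers would not close any further. I therefore took the clip to be fully open.

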